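# Pry up a cycler cover and hold its release slide on the mark

## Robot

A 6-joint arm with a two-finger parallel gripper is mounted at the origin on the work surface. World frame = base frame: x ahead of the robot, y to its left, z up, the work surface at z = 0. Lengths are in m, angles in rad, forces in N, time in s.
With the tool pointing down it reaches from about 0.35 to 0.775 m from the base axis. Payload 7.3 kg.
Tool frame: the origin (TCP) lies midway between the tips of the shut fingers; the grasp point (between the pads) lies 19 mm behind it (manip.grip_depth is the distance from the TCP to the grasp point, in m); z points along the fingers, y is the line along which they close (so a half turn about z gives the same grasp; the last joint's range is limited). The gripper opens to 92 mm and grips with 3 to 60 N. Pads are 19 mm wide; open, the fingers measure 130 mm over their backs; the gripper's body (75 mm by 190 mm) begins 47 mm behind the grasp point.
Start: joints at [1.057, 0.342, 1.524, -0, 1.275, -0.146], TCP at [0.189, 0.49, 0.227] pointing down, gripper open.
Joint ranges: [-2.53, 2.53], [-0.77, 2.02], [0.04, 2.7], [-1, 4.14], [0.28, 2.66], [-3.11, 3.11]. Speed limits (rad/s): [2.57, 2.57, 3.14, 3.14, 3.14, 3.14].

## Interface

Orientations are given as a unit quaternion [x, y, z, w].
In Python, from plant import manip, eyes gives the robot as it stands. The module is installed in compiled form; this text tells all that it offers.
- The arm moves only by the shell command python3 -m pendant 'ROWS' [FORCE]. ROWS is a JSON object of lists of equal length, an entry for each row: "fingers": the finger opening in mm, from 0 to 91.8; "dp": the shift along the tool's x, y, z in mm, a list of three; "rotation": the turn, a rotation vector about the tool's x, y, z in units of 10 degrees (1.0 is 10 degrees), a list of three. In form: {"fingers": [fingers, ...], "dp": [[tx, ty, tz], ...], "rotation": [[wx, wy, wz], ...]}. A call has exactly 10 rows; each row is the pose to reach, as a shift and turn from the pose commanded when the call began, along the tool's axes at that moment; what a row does not reach only later rows make up. A row lasts 1/8 s, in which the tool goes at most 62.5 mm and 10.7 degrees, less where a joint would pass 70% of its speed; a pose out of reach is approached as far as the arm can. A call with a gripper value outside its range is refused whole. The fingers move at their own pace and stop on an object; FORCE is the grip in N (left out, the last holds). Time passes only in rows, so rows that repeat a pose let the fingers close, or fill a call up. It gives the time, the measured TCP pose, the force, the opening and the grip force at its end, in the units of the state.
- manip.state(): the state, without advancing time (a new reading comes with each control period).
- eyes.capture(name): name is "scene" or "top" or "wrist"; returns a dict with "color" (384x512x3 uint8, blue, green, red), "range_z" (384x512 float32, m along the optical axis (not along the pixel's ray), 0 where there is no reading), "K" (3x3 intrinsics, pixels), "k1" (the pictures are not rectified: a ray, as slopes to the right and down, at radius r is drawn at 1 + k1 r^2 times it, then the intrinsics apply), "xyz" and "attitude" of the camera in the world; the wrist camera has in their place "T_tool_cam" (4x4, takes a point from camera to tool coordinates, whose origin is the TCP and whose axes are the flange's). Camera axes: x right, y down, z forward; pixel columns grow to the right and rows downward; lengths in m; the calibration is good to about 2 mm. A picture is of the moment at which its call begins: read the wrist's pose just before it.
- manip.job_done(): hands the job in; it is judged then, once.
The state is a dict: "time_s": time; "q": joint angles; "dq": joint speeds; "effort": joint torques, N m; "eef_pos": TCP position; "ee_rot": TCP orientation; "contact_force": force on the tool from outside, world axes, zero at the start; "moment": the same for the moment, N m; "finger_gap": finger opening in m; "grasp_force": force on a finger pad.
Only numpy, scipy, OpenCV 4.12 (cv2) and the standard library are available. Lean on these libraries where they do the work, as an engineer would, in place of code of your own. Each camera call takes 0.05 s, during which the arm holds its last target. There are 200 camera calls.

## Task

The cycler's sample block is stuck: with the blade of the flat opening tool, lever up the white service cover at the notch in its front edge (do not use the fingers to lift it off its seat), swing it right back so that it stands open past upright, and lay the tool back on the black mat. Then grip the green fin of the spring-return release slide in the recess, pull it towards the keypad front until the red pointer is level with the yellow mark, and finish while still holding it there; do not knock over or push about the tubes, bottles and trays.

Things in the scene. Friction and masses are not known exactly. Their poses are not given: they have to be found in the camera images.
- machine: Grey thermal cycler, fixed. Origin on the bench under its recess; x from its sloped keypad front to its back, y left, z up (mm): body x -75..150, y -125..125, deck z 85; black ridge x 110..150 to z 115; keypad slope from x -143 to -75, at most z 46. Recess under the cover: x -63..55, y -55..55, floor z 35.
- cover (a joint): Hinge of the white service cover (plate 130 x 130 x 6 mm, 60 g) lying on the deck over the recess: 0 shut, grows as it swings up and back about its far edge, stop at 1.9 rad. The stiff hinge keeps it at any angle; lifting the front edge takes about 1 N.
- cover_lip (a point): Middle of the lower front edge (keypad side) of the cover: when shut 85 mm above the bench at machine x -75, flush with the front wall. Below it is a pry notch in that wall, 60 mm wide (machine y -30..30), 9 mm high (z 76..85), through the wall's 12 mm thickness into the open recess.
- cover_hinge (a point): Middle of the cover's hinge axis, at machine x +55, y 0, z 88 mm; the axis runs along the machine's y.
- release (a joint): Travel of the spring-return release slide, m: 0 fully in, grows as it is pulled towards the keypad front (machine -x), stop at 0.045. The spring pulls it back with 3.6 N at 0 plus 1.2 N per 10 mm.
- release_grip (a point): On the green upright fin of the slide in the recess, on its middle line 64 mm above the bench. The fin is 24 mm long (machine x), 14 mm thick (machine y), z 41 to 79 mm, centred at machine x 0, y 0 when fully in. The slide's steel plate around its foot is 60 mm wide, its top at z 41.
- pointer (a point): Right-hand (machine -y) tip of the red pointer line across the slide, at the fin's middle in x.
- mark_point (a point): Middle (in machine x) of the yellow mark: 6 mm long blocks at both edges of the recess floor, level with one another. The pointer is on the mark when both have the same machine x. The mark lies 20 to 34 mm in front of the pointer's home, different each time.
- mat: Black rubber mat fixed to the bench, 280 x 150 x 3 mm, its length along its x; origin under its centre.
- tool: Flat opening tool, loose, 50 to 100 g, lying on the mat. x points to the blade's tip. Blue handle x -50..45 mm, 18 wide (y), 20 high (z); steel blade x 45..115, 14 wide, 2.5 thick, its middle 10 mm above the underside. Origin on the underside, 2.5 mm ahead of the handle's middle.
- blade_tip (a point): Middle of the blade's front edge, at x +115, y 0, z +10 mm of the tool.
- tube_strip: Bystander, loose: the white and green strip of eight sample tubes lying on the machine's left deck (90 x 12 x 12 mm). Origin at the centre of its underside.
- vial: Bystander, loose: small vial, 24 mm across, 35 mm high, standing on the mat beside the tool. Origin at the centre of its underside.
- reagent: Bystander, loose: amber bottle, 60 mm across, 130 mm high. Origin at the centre of its underside.
- beaker: Bystander, loose: clear cup, 70 mm across, 90 mm high. Origin at the centre of its underside.
- strip_tray: Bystander, loose: orange open tray 90 x 60 x 30 mm. Origin at the centre of its underside.
- wash_jar: Bystander, loose: white jar with red cap, 56 mm across, 80 mm high. Origin at the centre of its underside.
- tube_rack: Bystander, loose: yellow tube rack 90 x 140 mm, 42 mm high with its tubes. Origin at the centre of its underside.

How it is judged:
By the outcome, as a careful person would: the job done as asked, in the order asked, and still so for the second after the job is handed in, while the arm keeps its last pose, push and grip.
It also fails if it takes over 64 s, if anything falls off the work surface, if the arm or the gripper's body presses on something with over 40 N, if the wrist force passes 120 N, or if a joint passes its speed limit or range.

## Working session

There is one attempt and no reset: what is moved stays moved. The work goes in short steps, Python scripts to look and compute and a shell command to move; the robot and the scene stay as the last step left them, time stands still between calls to the robot, and variables do not carry over. Pictures are saved under pics/ and viewed, at most 10 in all, crops included, and the job is handed in when it is done.

```bash
mkdir -p pics; cat > h.py <<'E'
import numpy as np, cv2, pickle
from scipy.spatial.transform import Rotation as R
from plant import manip, eyes
def cap(n):
    s=manip.state(); c=eyes.capture(n)
    if n=="wrist":
        T=np.eye(4);T[:3,:3]=R.from_quat(s["ee_rot"]).as_matrix();T[:3,3]=s["eef_pos"];c["T"]=T@np.array(c["T_tool_cam"])
    else:
        T=np.eye(4);a=np.array(c["attitude"])
        T[:3,:3]=a if a.shape==(3,3) else R.from_quat(a).as_matrix();T[:3,3]=c["xyz"];c["T"]=T
    pickle.dump(c,open(n+".pkl","wb"));return c
def ld(n): return pickle.load(open(n+".pkl","rb"))
def ray(c,u,v):
    K=np.array(c["K"]);p=cv2.undistortPoints(np.array([[[u,v]]],float),K,np.array([c["k1"],0,0,0.]))[0,0]
    return np.array([p[0],p[1],1.])
def pt(c,u,v,z=None):
    r=ray(c,u,v);T=c["T"]
    if z is None:
        d=np.median([x for x in c["range_z"][int(v)-1:int(v)+2,int(u)-1:int(u)+2].ravel() if x>0]); 
    else: d=(z-T[2,3])/(T[:3,:3]@r)[2]
    return T[:3,:3]@(r*d)+T[:3,3]
def proj(c,P):
    T=np.linalg.inv(c["T"]);p=T[:3,:3]@np.array(P)+T[:3,3]
    rv=cv2.projectPoints(p[None,None],np.zeros(3),np.zeros(3),np.array(c["K"]),np.array([c["k1"],0,0,0.]))[0];return rv.ravel()
E
python3 - <<'E'
from h import *
for n in("top","scene"):
    c=cap(n);cv2.imwrite(f"pics/{n}1.png",cv2.resize(c["color"],(800,600),interpolation=cv2.INTER_CUBIC));print(n,c["T"].round(3).tolist(),c["K"],c["k1"])
s=manip.state();print(s)
E
```

```text
top [[-0.006, -0.994, 0.112, 0.388], [-1.0, 0.008, 0.02, -0.001], [-0.021, -0.111, -0.994, 1.428], [0.0, 0.0, 0.0, 1.0]] [[431.12493217   0.         260.32052816]
 [  0.         431.12493217 187.03102664]
 [  0.           0.           1.        ]] -0.11990428882317815
scene [[0.824, 0.397, -0.404, 0.914], [0.567, -0.566, 0.598, -0.502], [0.009, -0.722, -0.692, 0.715], [0.0, 0.0, 0.0, 1.0]] [[347.90212737   0.         253.36281423]
 [  0.         347.90212737 190.61828931]
 [  0.           0.           1.        ]] 0.011267325497291172
{'time_s': 0.1, 'q': array([ 1.05698954e+00,  3.42625511e-01,  1.52492973e+00,  5.88620943e-07,
        1.27536490e+00, -1.45996085e-01]), 'dq': array([-0.00018004, -0.00095108, -0.0014083 ,  0.00102679, -0.00095603,
       -0.00043999]), 'effort': array([ 1.95946763e-03, -4.32006204e+01, -2.44694781e+01,  7.19944225e-02,
        5.24846662e-02, -8.81816459e-05]), 'eef_pos': array([0.18857618, 0.48958147, 0.22612586]), 'ee_rot': array([ 1.82870499e-01,  9.83136786e-01, -6.27858559e-04, -2.15285577e-04]), 'contact_force': array([ 0.08362624, -0.42924449,  0.25846631]), 'moment': array([-0.01508374,  0.01165631,  0.06935063]), 'grasp_force': 0.0, 'finger_gap': 0.09180090916341897}
```

View pics/top1.png

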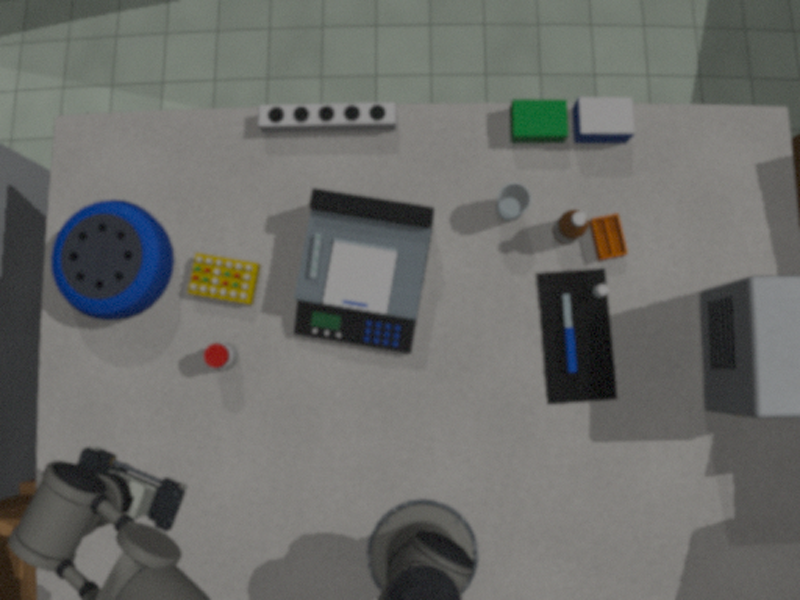

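View pics/scene1.png

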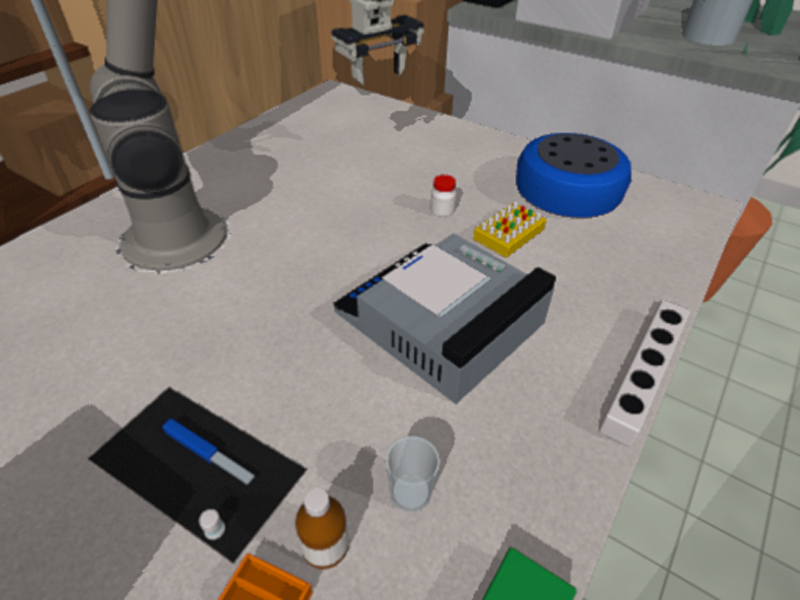

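The top view shows the cover at (360,277), the tool's blue handle at (570,350) with its blade up to (566,294), the vial at (600,290), and the beaker, bottle and tray to the upper right. The scene view confirms this.

```bash
python3 - <<'E'
from h import *
c=ld("top");im=c["color"]
def quad(x0,y0,x1,y1,z,lo,hi=(255,255,255),name=""):
    pass
b,g,r=[im[...,i].astype(int) for i in range(3)]
def reg(m,x0,y0,x1,y1):
    o=np.zeros_like(m);s=[int(v*.64) for v in(x0,y0,x1,y1)];o[s[1]:s[3],s[0]:s[2]]=m[s[1]:s[3],s[0]:s[2]];return o
def rect(m,z,n):
    k=np.argwhere(m)[:,::-1];P=np.array([pt(c,u,v,z)[:2] for u,v in k]);
    rc=cv2.minAreaRect((P*1000).astype(np.float32));print(n,len(k),rc,P.mean(0).round(4));return P
w=reg((r>165)&(abs(r-b)<25),318,230,402,322); rect(w,.091,"cover")
bl=reg((b>g+40)&(b>r+60),555,280,590,390);rect(bl,.023,"handle")
st=reg((b>90),558,285,576,330)&~bl;rect(st,.014,"blade")
mt=reg((r<60)&(b<60),530,260,620,410);rect(mt,.003,"mat")
for n,u,v,z in [("vial",601,290,.038),("cap red",217,356,.08),("hinge mid ridge TL",314,191,.115),("ridge TR",433,208,.115)]:
    print(n,pt(c,u*.64,v*.64,z).round(3))
# cover corners by eye
for u,v in[(333,240),(397,247),(322,303),(389,314)]: print(pt(c,u*.64,v*.64,.091).round(4))
big=cv2.resize(im[125:265,180:400],None,fx=3.6,fy=3.6,interpolation=cv2.INTER_CUBIC);cv2.imwrite("pics/c1.png",big)
E
```

```text
Traceback (most recent call last):
cv2.error: OpenCV(4.12.0) /io/opencv/modules/imgproc/src/convhull.cpp:143: error: (-215:Assertion failed) total >= 0 && (depth == CV_32F || depth == CV_32S) in function 'convexHull'
```

```bash
python3 - <<'E'
from h import *
c=ld("top");im=c["color"]
for u,v in[(360,265),(400,300),(570,350),(567,310),(590,360),(320,250)]: print(im[int(v*.64),int(u*.64)])
b,g,r=[im[...,i].astype(int) for i in range(3)]
def reg(m,x0,y0,x1,y1):
    o=np.zeros_like(m);s=[int(v*.64) for v in(x0,y0,x1,y1)];o[s[1]:s[3],s[0]:s[2]]=m[s[1]:s[3],s[0]:s[2]];return o
def rect(m,z,n):
    k=np.argwhere(m)[:,::-1]
    if len(k)<5: print(n,"none");return
    P=np.array([pt(c,u,v,z)[:2] for u,v in k]);
    rc=cv2.minAreaRect((P*1000).astype(np.float32));print(n,len(k),rc,P.mean(0).round(4));return P
w=reg((r>140)&(abs(r-b)<25),318,230,402,322); rect(w,.091,"cover")
bl=reg((b>g+40)&(b>r+60),555,280,590,390);rect(bl,.023,"handle")
st=reg((b>90),558,285,576,330)&~bl;rect(st,.014,"blade")
mt=reg((r<60)&(b<60),530,260,620,410);rect(mt,.003,"mat")
for n,u,v,z in [("vial",601,290,.038),("cap red",217,356,.08),("hinge mid ridge TL",314,191,.115),("ridge TR",433,208,.115)]:
    print(n,pt(c,u*.64,v*.64,z).round(3))
for u,v in[(333,240),(397,247),(322,303),(389,314)]: print(pt(c,u*.64,v*.64,.091).round(4))
big=cv2.resize(im[125:265,180:400],None,fx=3.6,fy=3.6,interpolation=cv2.INTER_CUBIC);cv2.imwrite("pics/c1.png",big)
E
```

```text
[144 145 146]
[101  97  88]
[122  61  25]
[128 123 114]
[24 17 20]
[108 103  96]
cover 1393 ((571.2755126953125, 121.06617736816406), (122.38494110107422, 120.26831817626953), 79.5822525024414) [0.5735 0.1206]
handle 155 ((423.5993347167969, -312.7142333984375), (88.6975326538086, 17.992128372192383), 2.20556902885437) [ 0.4236 -0.3128]
blade 91 ((505.7882080078125, -309.34173583984375), (70.26020050048828, 15.178747177124023), 4.266323089599609) [ 0.5037 -0.3099]
mat 3177 ((452.94793701171875, -331.2223205566406), (275.63067626953125, 146.9134521484375), 3.333070993423462) [ 0.4492 -0.3315]
vial [ 0.546 -0.378  0.038]
cap red [0.413 0.412 0.08 ]
hinge mid ridge TL [0.742 0.211 0.115]
ridge TR [ 0.704 -0.027  0.115]
[0.6459 0.1751 0.091 ]
[0.6302 0.0455 0.091 ]
[0.518  0.1963 0.091 ]
[0.4949 0.062  0.091 ]
```

View pics/c1.png

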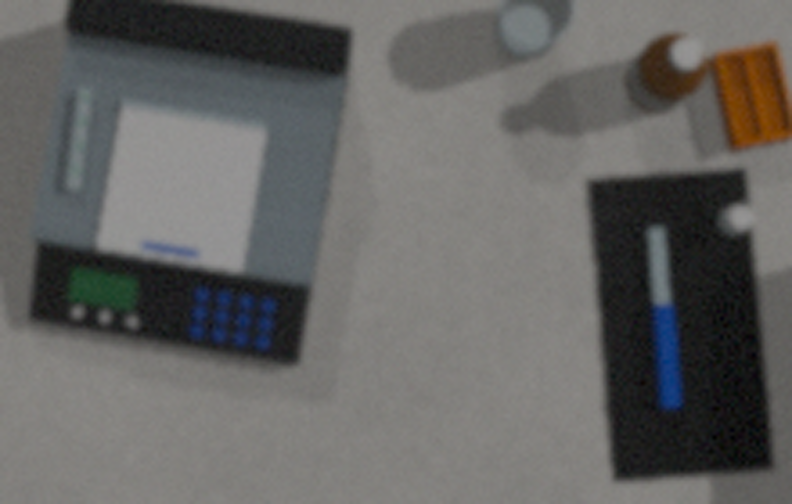

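The crop shows the cover at (183,187) with its front edge from (97,247) to (243,270), the blade tip at (656,228) and the vial at (738,218). That puts the machine yaw at about -9.7° and the tool yaw at about 2.5°.

```bash
cat >> h.py <<'E'
def down(yaw,pitch=0):
    a=np.radians(yaw);y=np.array([np.cos(a),np.sin(a),0]);z=np.array([0,0,-1.]);M=np.stack([np.cross(y,z),y,z],1)
    return M@R.from_rotvec([0,np.radians(pitch),0]).as_matrix()
def togo(P,Rt,s=None):
    s=s or manip.state();M=R.from_quat(s["ee_rot"]).as_matrix()
    print("dp",(M.T@(np.array(P)-s["eef_pos"])*1000).round(1),"rot",(np.degrees(R.from_matrix(M.T@Rt).as_rotvec())/10).round(3))
E
python3 - <<'E'
from h import *
s=manip.state();print(cap("wrist")["T_tool_cam"])
togo([.40,.15,.30],down(80.3)); 
s2=dict(s,eef_pos=np.array([.40,.15,.30]),ee_rot=R.from_matrix(down(80.3)).as_quat())
togo([.4505,-.3115,.12],down(92.5),s2)
E
```

```text
[[ 8.12661329e-04 -9.55345096e-01 -2.95491265e-01  8.05316915e-02]
 [ 9.99999655e-01  8.26773536e-04  7.71833516e-05  1.11130317e-04]
 [ 1.70567622e-04 -2.95491226e-01  9.55345438e-01 -1.57653834e-01]
 [ 0.00000000e+00  0.00000000e+00  0.00000000e+00  1.00000000e+00]]
dp [-319.4 -241.   -73.6] rot [-0.007 -0.002 -1.137]
dp [-127.5 -446.4  180. ] rot [ 0.    0.   -1.22]
```

```bash
python3 -m pendant '{"fingers":[60,60,60,60,60,60,60,60,60,60],"dp":[[-40,-30,-10],[-80,-60,-20],[-120,-90,-30],[-160,-120,-40],[-200,-150,-48],[-240,-180,-56],[-280,-211,-64],[-319,-241,-74],[-319,-241,-74],[-319,-241,-74]],"rotation":[[0,0,-0.15],[0,0,-0.3],[0,0,-0.45],[0,0,-0.6],[0,0,-0.75],[0,0,-0.9],[0,0,-1.0],[0,0,-1.14],[0,0,-1.14],[0,0,-1.14]]}'
python3 - <<'E'
from h import *
c=cap("wrist");cv2.imwrite("pics/w1.png",cv2.resize(c["color"],(800,600),interpolation=cv2.INTER_CUBIC))
s=manip.state();print(s["eef_pos"],s["q"]);togo([.4505,-.3115,.12],down(92.5))
E
```

```text
time_s: 1.4
eef_pos: [0.3993, 0.1505, 0.3004]
ee_rot: [0.085, 0.996, 0.0, -0.001]
contact_force: [-0.2, -0.1, -0.1]
finger_gap: 0.0599
grasp_force: 0.0
[0.39906861 0.15098274 0.30034032] [ 1.81299688e-01  1.05210943e-01  1.62966178e+00  4.87011032e-04
  1.40770928e+00 -1.22121568e+00]
dp [-128.4 -447.3  180.1] rot [ 1.000e-03 -6.000e-03 -1.215e+00]
```

View pics/w1.png

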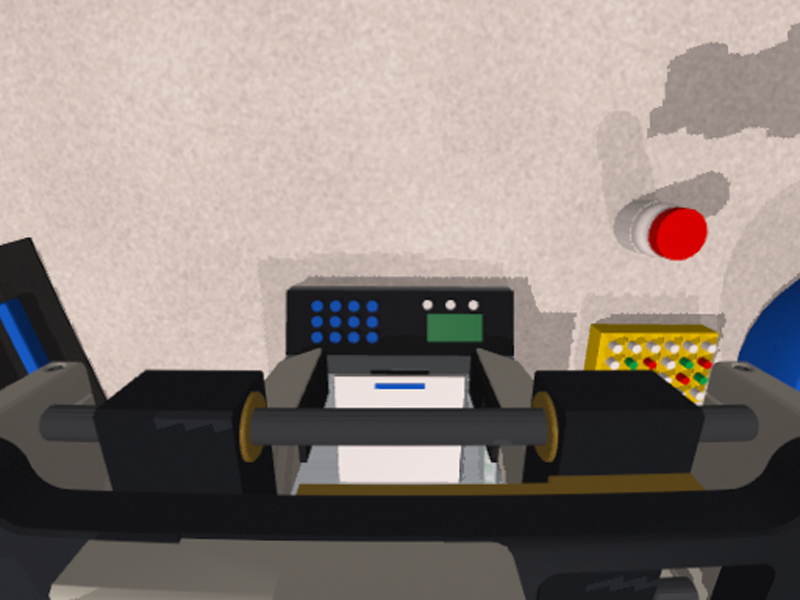

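The wrist view shows the keypad front edge level from (287,290) to (514,290), and the cover's front edge from (334,376) to (467,376) with the dark notch just above it.

```bash
python3 - <<'E'
from h import *
c=ld("wrist")
cr=cv2.resize(c["color"][175:320,170:345],(700,580),interpolation=cv2.INTER_CUBIC);cv2.imwrite("pics/w2.png",cr)
for u,v,z in[(334,376,.091),(467,376,.091),(287,290,None),(514,290,None),(371,371,.085),(429,371,.085)]:
    print(u,v,pt(c,u*.64,v*.64,z).round(4))
E
python3 -m pendant '{"fingers":[60,60,60,60,60,60,60,60,60,60],"dp":[[-13,-45,0],[-26,-90,0],[-39,-135,10],[-52,-180,25],[-65,-225,45],[-78,-270,65],[-91,-315,85],[-104,-360,105],[-116,-404,125],[-128,-447,140]],"rotation":[[0,0,-0.1],[0,0,-0.2],[0,0,-0.3],[0,0,-0.45],[0,0,-0.6],[0,0,-0.75],[0,0,-0.9],[0,0,-1.0],[0,0,-1.1],[0,0,-1.22]]}'
```

```text
334 376 [0.4973 0.0698 0.091 ]
467 376 [0.5194 0.1993 0.091 ]
287 290 [4.245e-01 1.630e-02 2.000e-04]
514 290 [0.4683 0.2745 0.0006]
371 371 [0.5009 0.1059 0.085 ]
429 371 [0.5106 0.163  0.085 ]
time_s: 2.7
eef_pos: [0.4514, -0.3114, 0.1595]
ee_rot: [-0.023, 1.0, 0.001, -0.0]
contact_force: [0.9, -0.1, -0.2]
finger_gap: 0.0599
grasp_force: 0.0
```

View pics/w2.png

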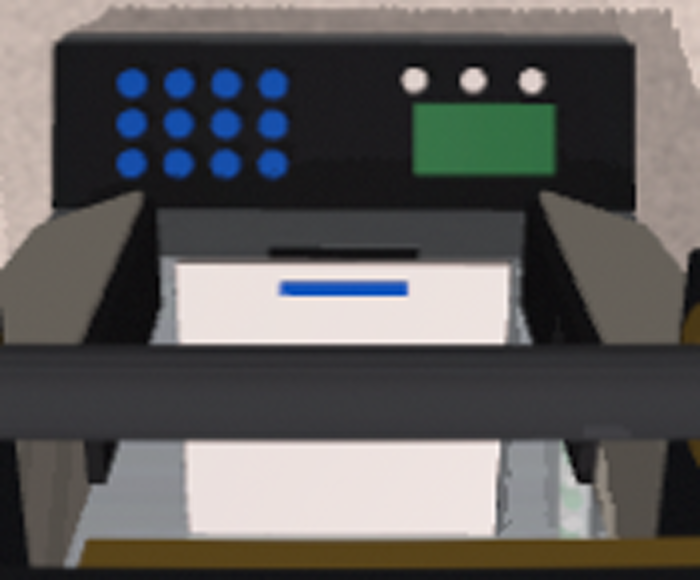

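```bash
python3 - <<'E'
from h import *
c=cap("wrist");cv2.imwrite("pics/w3.png",cv2.resize(c["color"],(800,600),interpolation=cv2.INTER_CUBIC))
b,g,r=[c["color"][...,i].astype(int) for i in range(3)]
m=((b>g+50)&(b>r+80)).astype(np.uint8);n,l,s,_=cv2.connectedComponentsWithStats(m);i=1+s[1:,4].argmax();print(s[i])
k=np.argwhere(l==i)[:,::-1];P=np.array([pt(c,u,v,.023)[:2] for u,v in k]);print(cv2.minAreaRect((P*1000).astype(np.float32)))
togo([.4505,-.3115,.0075],down(92.5))
E
```

```text
[ 246  117   17   83 1295]
((423.2406311035156, -313.4635314941406), (92.87207794189453, 17.513456344604492), 2.276890516281128)
dp [  0.3   4.8 150.1] rot [-0.004 -0.009  0.012]
```

View pics/w3.png

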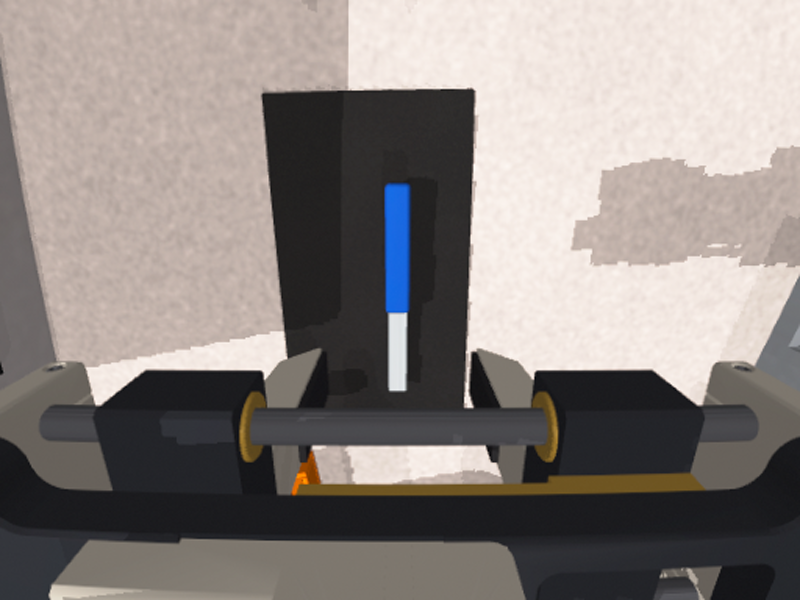

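The wrist view shows the tool between the fingers, handle (397,183)-(397,312) and blade down to (397,390). It is aligned with the gripper.

```bash
python3 -m pendant '{"fingers":[60,60,60,60,60,60,60,60,60,60],"dp":[[0,4,30],[0,4,60],[0,4,90],[0,4,115],[0,4,130],[0,4,140],[0,4,145],[0,4,150],[0,4,150],[0,4,150]],"rotation":[[0,0,0.01],[0,0,0.01],[0,0,0.01],[0,0,0.01],[0,0,0.01],[0,0,0.01],[0,0,0.01],[0,0,0.01],[0,0,0.01],[0,0,0.01]]}' 50
python3 -c "
from h import *
togo([.4507,-.3124,.0075],down(92.3))"
```

```text
time_s: 4.0
eef_pos: [0.4508, -0.308, 0.0111]
ee_rot: [-0.021, 1.0, -0.0, 0.0]
contact_force: [0.2, -0.5, -0.6]
finger_gap: 0.0599
grasp_force: 0.0
dp [ 0.3 -4.3  3.6] rot [-0.002  0.003  0.012]
```

```bash
python3 -m pendant '{"fingers":[60,60,10,10,10,10,10,10,10,10],"dp":[[0,-2,2],[0,-4,3],[0,-4,3],[0,-4,3],[0,-4,3],[0,-4,3],[0,-4,3],[0,-4,3],[0,-4,3],[0,-4,3]],"rotation":[[0,0,0],[0,0,0],[0,0,0],[0,0,0],[0,0,0],[0,0,0],[0,0,0],[0,0,0],[0,0,0],[0,0,0]]}' 55
python3 -c "
from h import *
s=manip.state();print(s['eef_pos'],s['finger_gap'],s['grasp_force'])
O=np.array([.582,.1215]);a=np.radians(-9.7);ex=np.array([np.cos(a),np.sin(a)])
p=O+ex*(-.085-.090-.05)
print(p)
s2=dict(s,eef_pos=s['eef_pos']+[0,0,.12]);togo([*p,.128],down(80.3),s2)"
```

```text
time_s: 5.25
eef_pos: [0.4509, -0.3118, 0.0077]
ee_rot: [-0.021, 1.0, 0.0, 0.0]
contact_force: [0.6, -0.1, 0.3]
finger_gap: 0.0176
grasp_force: 55.0
[ 0.45086446 -0.31177236  0.0076945 ] 0.017580326670352798 54.99403774738312
[0.36021672 0.15941011]
dp [ 7.060e+01  4.746e+02 -3.000e-01] rot [1.000e-03 0.000e+00 1.213e+00]
```

```bash
python3 -m pendant '{"fingers":[10,10,10,10,10,10,10,10,10,10],"dp":[[0,0,-40],[0,0,-80],[0,30,-115],[5,80,-130],[10,130,-135],[20,180,-135],[30,230,-135],[40,280,-135],[48,330,-135],[55,375,-135]],"rotation":[[0,0,0],[0,0,0],[0,0,0.1],[0,0,0.2],[0,0,0.3],[0,0,0.5],[0,0,0.7],[0,0,0.9],[0,0,1.0],[0,0,1.1]]}' && python3 -m pendant '{"fingers":[10,10,10,10,10,10,10,10,10,10],"dp":[[4,50,0],[7,75,0],[9,100,0],[9,104,0],[9,104,0],[9,104,0],[9,104,0],[9,104,0],[9,104,0],[9,104,0]],"rotation":[[0,0,0.1],[0,0,0.1],[0,0,0.1],[0,0,0.1],[0,0,0.1],[0,0,0.1],[0,0,0.1],[0,0,0.1],[0,0,0.1],[0,0,0.1]]}'
python3 - <<'E'
from h import *
c=cap("wrist");cv2.imwrite("pics/w4.png",cv2.resize(c["color"],(800,600),interpolation=cv2.INTER_CUBIC))
O=np.array([.582,.1215]);a=np.radians(-9.7);ex=np.array([np.cos(a),np.sin(a)])
s=manip.state();print(s["eef_pos"]);togo([*(O-ex*.215),.0752],down(80.3))
# blade direction in range data: bright tip pixels
for P in [(-.075,0,.085),(-.075,.03,.085),(-.075,-.03,.085)]:
    print(proj(c,[*(O+ex*P[0]+np.array([-ex[1],ex[0]])*P[1]),P[2]])/.64)
E
```

```text
time_s: 6.5
eef_pos: [0.3794, 0.062, 0.1429]
ee_rot: [0.075, 0.997, 0.0, 0.0]
contact_force: [0.5, -0.5, -1.1]
finger_gap: 0.0175
grasp_force: 55.0
time_s: 7.75
eef_pos: [0.3866, 0.1647, 0.1427]
ee_rot: [0.084, 0.997, 0.0, 0.0]
contact_force: [-0.1, 0.5, -0.3]
finger_gap: 0.0178
grasp_force: 55.0
[0.38660652 0.16469145 0.14271167]
dp [15.1 -9.6 67.5] rot [ 0.    -0.     0.013]
[382.50840128 504.23564218]
[428.49599455 504.30638846]
[336.56672442 503.92802062]
```

View pics/w4.png

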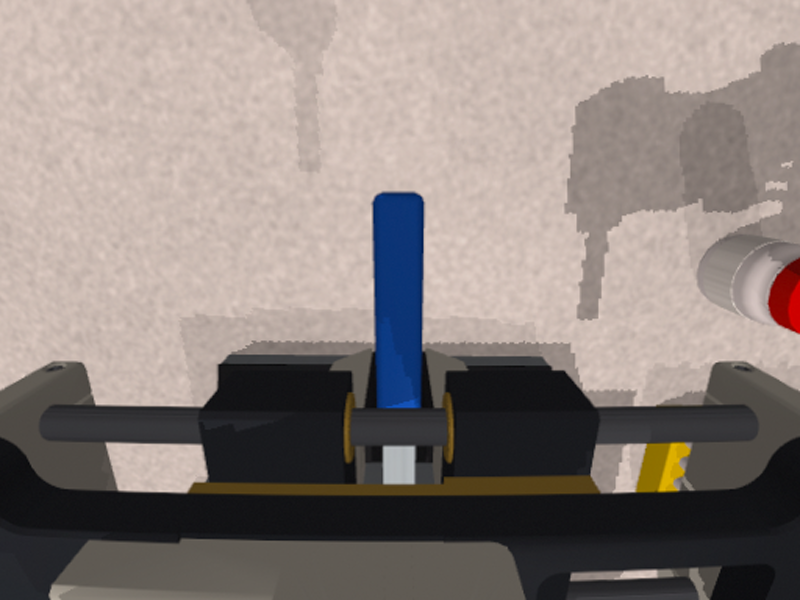

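The wrist view shows the handle straight in the fingers, from (398,195) to (398,405), with the blade pointing straight ahead.

```bash
python3 -m pendant '{"fingers":[10,10,10,10,10,10,10,10,10,10],"dp":[[15,-5,0],[15,-9.5,15],[15,-9.5,35],[15,-9.5,50],[15,-9.5,60],[15,-9.5,67],[15,-9.5,67.5],[15,-9.5,67.5],[15,-9.5,67.5],[15,-9.5,67.5]],"rotation":[[0,0,0],[0,0,0],[0,0,0],[0,0,0],[0,0,0],[0,0,0],[0,0,0],[0,0,0],[0,0,0],[0,0,0]]}'
python3 - <<'E'
from h import *
O=np.array([.582,.1215]);a=np.radians(-9.7);ex=np.array([np.cos(a),np.sin(a)])
s=manip.state();print(s["eef_pos"]);togo([*(O-ex*.142),.0752],down(80.3))
E
```

```text
time_s: 9.05
eef_pos: [0.3704, 0.1579, 0.0754]
ee_rot: [0.083, 0.997, 0.0, 0.0]
contact_force: [-0.8, 0.2, -0.1]
finger_gap: 0.0173
grasp_force: 55.0
[0.37039382 0.15787973 0.075428  ]
dp [-72.7  -0.4   0.3] rot [0.002 0.003 0.013]
```

```bash
python3 -m pendant '{"fingers":[10,10,10,10,10,10,10,10,10,10],"dp":[[-12,0,0],[-24,0,0],[-36,0,0],[-42,0,0],[-47,0,0],[-51,0,0],[-55,0,0],[-58,0,0],[-61,0,0],[-61,0,0]],"rotation":[[0,0,0.01],[0,0,0.01],[0,0,0.01],[0,0,0.01],[0,0,0.01],[0,0,0.01],[0,0,0.01],[0,0,0.01],[0,0,0.01],[0,0,0.01]]}'
```

```text
time_s: 10.3
eef_pos: [0.4306, 0.1477, 0.0753]
ee_rot: [0.084, 0.996, 0.0, 0.0]
contact_force: [0.7, 0.8, 0.6]
finger_gap: 0.0176
grasp_force: 55.0
```

```bash
python3 -m pendant '{"fingers":[10,10,10,10,10,10,10,10,10,10],"dp":[[-5,0,0],[-9,0,0],[-12,0,0],[-12,0,-4],[-12,0,-10],[-13,0,-18],[-14,0,-26],[-15.5,0,-34],[-18,0,-42],[-18,0,-42]],"rotation":[[0,0,0],[0,0,0],[0,0,0],[0,0,0],[0,0,0],[0,0,0],[0,0,0],[0,0,0],[0,0,0],[0,0,0]]}'
python3 - <<'E'
from h import *
O=np.array([.582,.1215]);a=np.radians(-9.7);ex=np.array([np.cos(a),np.sin(a)])
s=manip.state();print(s["eef_pos"],(s["eef_pos"][:2]-O)@ex+.09,s["eef_pos"][2]+.0053,s["contact_force"])
c=cap("scene");cv2.imwrite("pics/s2.png",cv2.resize(c["color"][120:270,190:380],(760,600),interpolation=cv2.INTER_CUBIC))
E
```

```text
time_s: 11.55
eef_pos: [0.449, 0.1447, 0.118]
ee_rot: [0.084, 0.996, 0.0, 0.001]
contact_force: [0.1, -0.1, -1.0]
finger_gap: 0.0173
grasp_force: 55.0
[0.44898836 0.1447255  0.11803713] -0.04502328595033081 0.12333713009007402 [ 0.06382694 -0.11255689 -1.04079966]
```

View pics/s2.png

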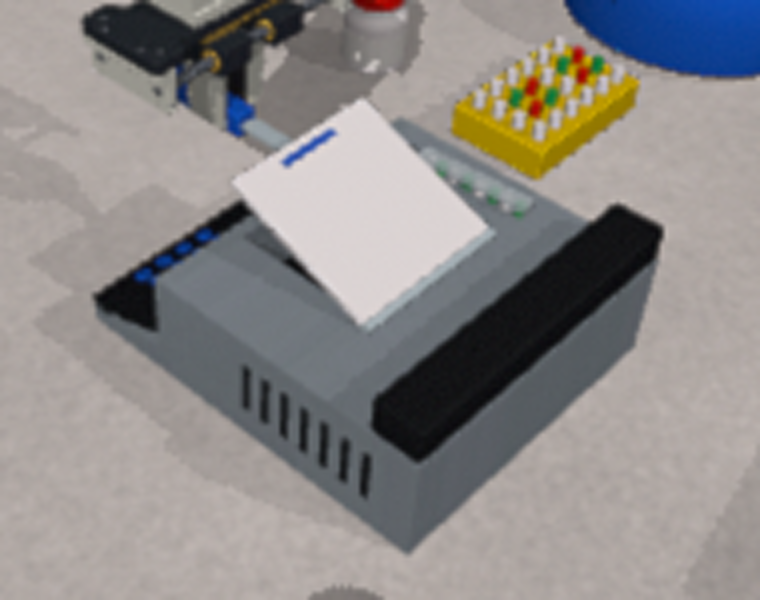

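The scene crop shows the cover lifted about 22° by the blade at (270,135). The fingers are clear of it.

```bash
python3 -m pendant '{"fingers":[10,10,10,10,10,10,10,10,10,10],"dp":[[-6,0,-14],[-14,0,-26],[-22,0,-37],[-32,0,-46],[-43,0,-54.5],[-55,0,-60.5],[-68.5,0,-66],[-82,0,-69],[-96,0,-71],[-96,0,-71]],"rotation":[[0,0,0],[0,0,0],[0,0,0],[0,0,0],[0,0,0],[0,0,0],[0,0,0],[0,0,0],[0,0,0],[0,0,0]]}' && python3 -m pendant '{"fingers":[10,10,10,10,10,10,10,10,10,10],"dp":[[-6,0,0],[-12,0,1],[-18,0,1],[-24,0,2],[-29,0,3],[-31,0,3],[-31,0,3],[-31,0,3],[-31,0,3],[-31,0,3]],"rotation":[[0,0,0],[0,0,0],[0,0,0],[0,0,0],[0,0,0],[0,0,0],[0,0,0],[0,0,0],[0,0,0],[0,0,0]]}'
python3 - <<'E'
from h import *
O=np.array([.582,.1215]);a=np.radians(-9.7);ex=np.array([np.cos(a),np.sin(a)])
s=manip.state();print(s["eef_pos"],(s["eef_pos"][:2]-O)@ex+.09,s["eef_pos"][2]+.0053,s["contact_force"])
c=cap("scene");cv2.imwrite("pics/s3.png",cv2.resize(c["color"][90:270,180:400],(733,600),interpolation=cv2.INTER_CUBIC))
E
```

```text
time_s: 12.85
eef_pos: [0.5439, 0.1282, 0.1882]
ee_rot: [0.085, 0.996, 0.0, 0.001]
contact_force: [-0.4, 0.2, -0.3]
finger_gap: 0.0175
grasp_force: 55.0
time_s: 14.1
eef_pos: [0.5733, 0.1233, 0.1853]
ee_rot: [0.084, 0.996, 0.0, 0.0]
contact_force: [0.2, 0.4, -0.8]
finger_gap: 0.0177
grasp_force: 55.0
[0.57333493 0.12334198 0.18534279] 0.08114845938964081 0.19064278813551838 [ 0.24156921  0.39844226 -0.7621725 ]
```

View pics/s3.png

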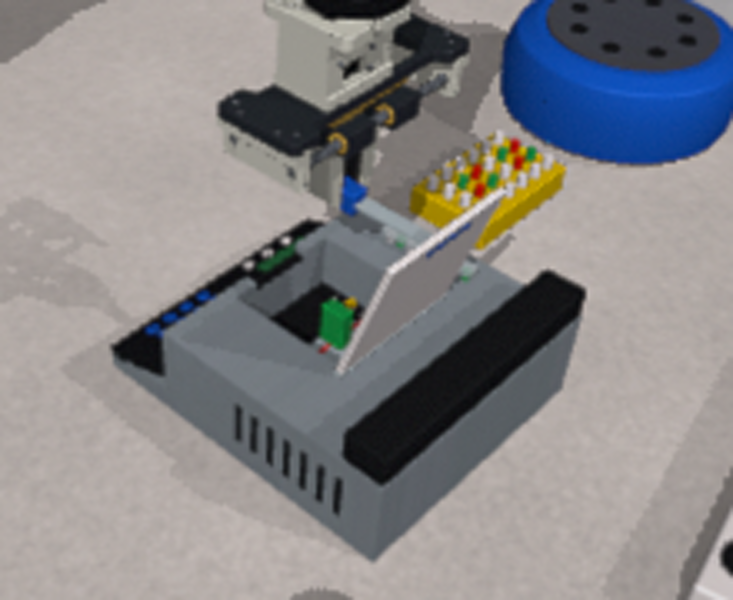

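The scene crop shows the cover standing past upright, from (340,370) up to (500,195). The recess is open with the green fin at (337,322). Next I retreat and take the tool back to the mat.

```bash
python3 - <<'E'
from h import *
togo([.4507,-.3120,.0785],down(92.4))
E
```

```text
dp [  47.8 -449.8  106.7] rot [ 1.000e-03  1.000e-03 -1.207e+00]
```

```bash
python3 -m pendant '{"fingers":[10,10,10,10,10,10,10,10,10,10],"dp":[[35,0,0],[80,0,0],[115,-15,0],[115,-65,0],[110,-115,0],[100,-165,0],[90,-215,0],[80,-265,10],[70,-315,30],[62,-360,50]],"rotation":[[0,0,0],[0,0,0],[0,0,0],[0,0,-0.1],[0,0,-0.3],[0,0,-0.5],[0,0,-0.7],[0,0,-0.9],[0,0,-1.1],[0,0,-1.2]]}' && python3 -m pendant '{"fingers":[10,10,10,10,10,10,10,10,10,10],"dp":[[2,-40,20],[5,-75,40],[5,-91,57],[5,-91,57],[5,-91,57],[5,-91,57],[5,-91,57],[5,-91,57],[5,-91,57],[5,-91,57]],"rotation":[[0,0,0],[0,0,0],[0,0,0],[0,0,0],[0,0,0],[0,0,0],[0,0,0],[0,0,0],[0,0,0],[0,0,0]]}'
python3 - <<'E'
from h import *
togo([.4507,-.3120,.0082],down(92.4))
E
```

```text
time_s: 15.4
eef_pos: [0.4518, -0.2232, 0.135]
ee_rot: [-0.02, 1.0, -0.0, 0.001]
contact_force: [0.2, 0.2, -0.2]
finger_gap: 0.0171
grasp_force: 55.0
time_s: 16.65
eef_pos: [0.4504, -0.3123, 0.0782]
ee_rot: [-0.02, 1.0, 0.0, 0.0]
contact_force: [-0.4, -0.4, -0.7]
finger_gap: 0.0172
grasp_force: 55.0
dp [-0.3  0.3 70. ] rot [ 0.     0.    -0.007]
```

```bash
python3 -m pendant '{"fingers":[10,10,10,10,10,10,10,35,45,45],"dp":[[0,0,20],[0,0,40],[0,0,55],[0,0,63],[0,0,68],[0,0,70],[0,0,70],[0,0,70],[0,0,70],[0,0,70]],"rotation":[[0,0,0],[0,0,0],[0,0,0],[0,0,0],[0,0,0],[0,0,0],[0,0,0],[0,0,0],[0,0,0],[0,0,0]]}'
python3 - <<'E'
from h import *
s=manip.state()
s2=dict(s,eef_pos=s["eef_pos"]+[0,0,.2]);togo([.40,.15,.30],down(80.3),s2)
E
```

```text
time_s: 17.9
eef_pos: [0.4505, -0.3123, 0.0084]
ee_rot: [-0.02, 1.0, -0.0, 0.0]
contact_force: [-0.4, 0.2, -0.4]
finger_gap: 0.042
grasp_force: 0.0
dp [ 31.7 464.  -91.7] rot [-1.000e-03  2.000e-03  1.203e+00]
```

```bash
python3 - <<'E'
from h import *
s=manip.state();togo([.582,.1215,.30],down(80.3))
E
python3 -m pendant '{"fingers":[45,45,45,45,45,45,45,45,45,45],"dp":[[0,0,-40],[0,0,-95],[0,0,-150],[0,0,-205],[0,0,-250],[-10,40,-280],[-30,90,-290],[-50,140,-290],[-70,190,-290],[-90,240,-290]],"rotation":[[0,0,0],[0,0,0],[0,0,0],[0,0,0],[0,0,0],[0,0,0.1],[0,0,0.3],[0,0,0.5],[0,0,0.8],[0,0,1.0]]}'
python3 - <<'E'
from h import *
s=manip.state();togo([.582,.1215,.30],down(80.3))
E
```

```text
dp [-149.1  428.1 -291.6] rot [-1.000e-03  2.000e-03  1.203e+00]
time_s: 19.15
eef_pos: [0.5308, -0.0672, 0.2984]
ee_rot: [0.068, 0.998, -0.0, 0.0]
contact_force: [0.1, -1.2, -1.0]
finger_gap: 0.0453
grasp_force: 0.0
dp [-25.2 193.8  -1.6] rot [-0.     0.002  0.194]
```

```bash
python3 -m pendant '{"fingers":[45,45,45,45,45,45,45,45,45,45],"dp":[[-6,45,0],[-12,90,0],[-18,135,0],[-22,170,0],[-25,188,0],[-25,193,0],[-25,193,0],[-25,193,0],[-25,193,0],[-25,193,0]],"rotation":[[0,0,0.05],[0,0,0.1],[0,0,0.15],[0,0,0.2],[0,0,0.2],[0,0,0.2],[0,0,0.2],[0,0,0.2],[0,0,0.2],[0,0,0.2]]}'
python3 - <<'E'
from h import *
s=manip.state();print(s["eef_pos"],s["ee_rot"])
c=cap("wrist");cv2.imwrite("pics/w5.png",cv2.resize(c["color"],(800,600),interpolation=cv2.INTER_CUBIC))
c=cap("top");b=c["color"].astype(int);m=(b[...,0]>b[...,1]+40)&(b[...,0]>b[...,2]+60);m[:,:340]=0;m[:170]=0;m[250:]=0;m[:,400:]=0
P=np.array([pt(c,u,v,.023)[:2] for v,u in np.argwhere(m)]);print(P.mean(0),len(P))
E
```

```text
time_s: 20.4
eef_pos: [0.5811, 0.1186, 0.2984]
ee_rot: [0.085, 0.996, 0.0, 0.0]
contact_force: [0.2, -0.4, 0.2]
finger_gap: 0.0451
grasp_force: 0.0
[0.58114445 0.11856703 0.2983633 ] [8.46792129e-02 9.96408259e-01 2.74491326e-05 1.02975888e-04]
[ 0.42283896 -0.31310494] 162
```

View pics/w5.png

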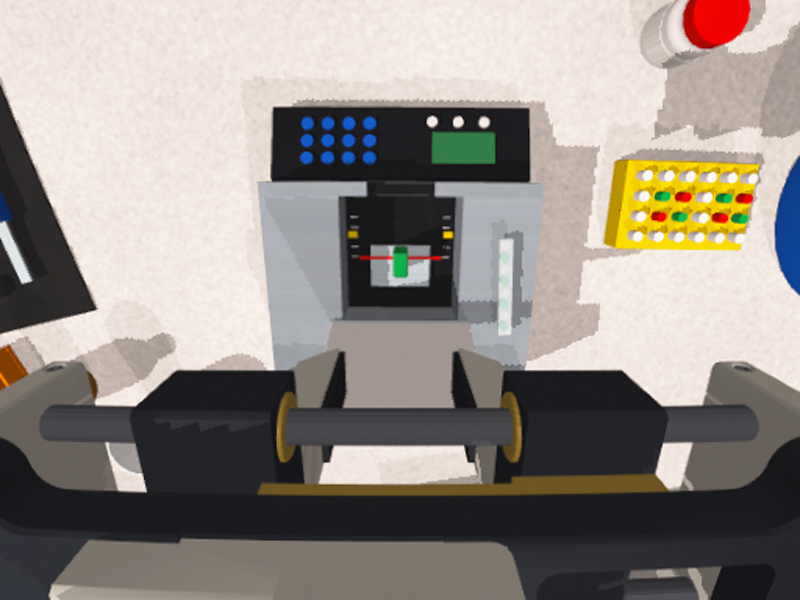

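The wrist view shows the green fin at (401,262), the red pointer line along v≈258 from u=358 to 442, and the yellow marks at (353,234) and (448,235). The tool lies on the mat.

```bash
cat > m.py <<'E'
from h import *
O=np.array([.582,.1215]);a=np.radians(-9.7);ex=np.array([np.cos(a),np.sin(a)]);ey=np.array([-ex[1],ex[0]])
def meas(c,zs=(.036,.042)):
    b,g,r=[c["color"][...,i].astype(int) for i in range(3)]
    box=np.zeros(b.shape,bool);box[118:205,217:297]=1
    for n,m,z in[("yel",(r>150)&(g>110)&(b<90),zs[0]),("red",(r>120)&(g<90)&(b<90),zs[1]),("grn",(g>r+50)&(g>b+30),.079)]:
        n_,l,st,ce=cv2.connectedComponentsWithStats((m&box).astype(np.uint8))
        for i in range(1,n_):
            if st[i,4]<4: continue
            u,v=ce[i];d=c["range_z"][l==i];d=np.median(d[d>0]) if (d>0).any() else 0
            P=pt(c,u,v,z);T=c["T"];D=T[:3,:3]@(ray(c,u,v)*d)+T[:3,3]
            f=lambda Q:(np.array([(Q[:2]-O)@ex,(Q[:2]-O)@ey,Q[2]])*1000).round(1)
            print(n,st[i].tolist(),(u.round(1),v.round(1)),f(P),"depth:",f(D))
E
python3 - <<'E'
from m import *
c=ld("wrist");meas(c)
E
```

```text
yel [223, 148, 5, 4, 18] (np.float64(225.2), np.float64(149.5)) [-22.6 -49.8  36. ] depth: [-23.2 -49.3  40.7]
yel [284, 148, 6, 4, 23] (np.float64(286.4), np.float64(149.6)) [-22.5  47.2  36. ] depth: [-23.1  46.7  40.3]
red [230, 164, 21, 2, 41] (np.float64(240.2), np.float64(164.5)) [  0.4 -26.   42. ] depth: [  0.5 -26.   41.5]
red [261, 164, 21, 3, 43] (np.float64(271.2), np.float64(164.5)) [ 0.4 23.2 42. ] depth: [ 0.5 23.2 41.6]
grn [251, 158, 10, 20, 181] (np.float64(255.7), np.float64(167.9)) [-1.9 -1.6 79. ] depth: [-1.7 -1.6 77.7]
```

```bash
python3 - <<'E'
from m import *
togo([*(O+.0004*ex-.0014*ey),.047],down(80.3))
E
```

```text
dp [ -0.8   1.4 251.3] rot [0.    0.001 0.   ]
```

```bash
python3 -m pendant '{"fingers":[45,45,45,45,45,45,45,45,45,45],"dp":[[-1,1.5,40],[-1,1.5,80],[-1,1.5,120],[-1,1.5,155],[-1,1.5,180],[-1,1.5,200],[-1,1.5,215],[-1,1.5,225],[-1,1.5,230],[-1,1.5,230]],"rotation":[[0,0,0],[0,0,0],[0,0,0],[0,0,0],[0,0,0],[0,0,0],[0,0,0],[0,0,0],[0,0,0],[0,0,0]]}'
python3 - <<'E'
from m import *
s=manip.state();print(s["contact_force"]);togo([*(O+.0004*ex-.0014*ey),.047],down(80.3))
E
```

```text
time_s: 21.75
eef_pos: [0.5825, 0.1204, 0.0684]
ee_rot: [0.084, 0.996, 0.0, 0.0]
contact_force: [0.0, 0.4, 0.8]
finger_gap: 0.045
grasp_force: 0.0
[0.01981532 0.39551086 0.82294982]
dp [ 0.3 -0.4 21.4] rot [0.001 0.001 0.003]
```

```bash
python3 -m pendant '{"fingers":[45,45,45,45,5,5,5,5,5,5],"dp":[[0,0,8],[0,0,16],[0,0,21],[0,0,21],[0,0,21],[0,0,21],[0,0,21],[0,0,21],[0,0,21],[0,0,21]],"rotation":[[0,0,0],[0,0,0],[0,0,0],[0,0,0],[0,0,0],[0,0,0],[0,0,0],[0,0,0],[0,0,0],[0,0,0]]}' 45 && python3 -m pendant '{"fingers":[5,5,5,5,5,5,5,5,5,5],"dp":[[0,0,0],[3,0,0],[6,0,0],[9,0,0],[12,0,0],[15,0,0],[18,0,0],[20,0,0],[20,0,0],[20,0,0]],"rotation":[[0,0,0],[0,0,0],[0,0,0],[0,0,0],[0,0,0],[0,0,0],[0,0,0],[0,0,0],[0,0,0],[0,0,0]]}'
python3 - <<'E'
from m import *
s=manip.state();P=s["eef_pos"];print(P,(P[:2]-O)@ex,(P[:2]-O)@ey,s["contact_force"])
c=cap("wrist");cv2.imwrite("pics/w6.png",cv2.resize(c["color"],(800,600),interpolation=cv2.INTER_CUBIC))
E
```

```text
time_s: 23.0
eef_pos: [0.5824, 0.1199, 0.0474]
ee_rot: [0.084, 0.996, -0.0, 0.0]
contact_force: [-1.3, -4.1, 2.8]
finger_gap: 0.0135
grasp_force: 45.0
time_s: 24.25
eef_pos: [0.5644, 0.1231, 0.0474]
ee_rot: [0.084, 0.996, -0.0, 0.002]
contact_force: [5.0, -6.7, -1.5]
finger_gap: 0.0139
grasp_force: 45.0
[0.56440846 0.12311308 0.04742769] -0.017611827247709815 -0.0013739677098291894 [ 4.95502379 -6.66135284 -1.50157945]
```

View pics/w6.png

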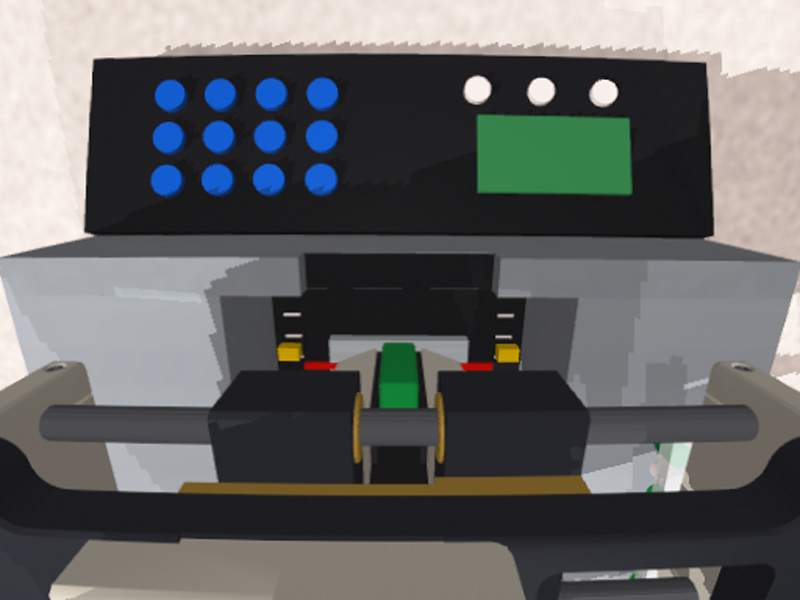

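The wrist view shows the yellow marks at (290,353) and (507,353), with the red pointer ends just behind them at v≈366, so a few mm remain. My views are used up (that was one over), so the rest is numeric.

```bash
cat > m2.py <<'E'
from m import *
def near(c,lo=.0):
    b,g,r=[c["color"][...,i].astype(int) for i in range(3)]
    for n,m,z in[("yel",(r>110)&(g>80)&(b<90)&(r-b>70),.0405),("red",(r>110)&(g<80)&(b<80),.0415)]:
        m=m.copy();m[:205]=0;m[245:]=0;m[:,:170]=0;m[:,345:]=0
        n_,l,st,ce=cv2.connectedComponentsWithStats(m.astype(np.uint8))
        for i in range(1,n_):
            if st[i,4]<4: continue
            x,y,w,h,_=st[i];u=x+(w-1)/2
            # per-row depth / machine coordinates in the blob
            print(n,st[i].tolist())
            for v in range(y,y+h):
                us=np.where(l[v]==i)[0];um=us.mean();d=np.median(c["range_z"][v,us]);T=c["T"]
                Q=T[:3,:3]@(ray(c,um,v)*d)+T[:3,3];P=pt(c,um,v,z)
                print("  ",v,len(us),"col",c["color"][v,us].mean(0).round().tolist(),"plane x",round(((P[:2]-O)@ex)*1000,1),"depth x,z",round(((Q[:2]-O)@ex)*1000,1),round(Q[2]*1000,1))
E
python3 -c "
from m2 import *
near(ld('wrist'));s=manip.state();P=s['eef_pos'];print((P[:2]-O)@ex,s['contact_force'])"
```

```text
yel [177, 220, 16, 11, 154]
   220 12 col [0.0, 108.0, 135.0] plane x -27.8 depth x,z -26.3 37.0
   221 13 col [0.0, 110.0, 138.0] plane x -27.1 depth x,z -26.2 38.5
   222 14 col [0.0, 113.0, 142.0] plane x -26.4 depth x,z -26.0 39.6
   223 15 col [1.0, 143.0, 181.0] plane x -25.6 depth x,z -25.8 40.9
   224 14 col [0.0, 148.0, 187.0] plane x -24.9 depth x,z -25.0 40.8
   225 14 col [0.0, 148.0, 187.0] plane x -24.2 depth x,z -24.3 40.8
   226 15 col [0.0, 144.0, 182.0] plane x -23.4 depth x,z -23.6 40.8
   227 15 col [1.0, 144.0, 182.0] plane x -22.7 depth x,z -22.8 40.7
   228 14 col [0.0, 147.0, 186.0] plane x -21.9 depth x,z -22.1 40.8
   229 14 col [0.0, 147.0, 186.0] plane x -21.2 depth x,z -21.2 40.6
   230 14 col [0.0, 147.0, 186.0] plane x -20.4 depth x,z -20.4 40.5
yel [317, 220, 16, 12, 167]
   220 12 col [0.0, 105.0, 132.0] plane x -28.0 depth x,z -25.8 35.6
   221 13 col [0.0, 109.0, 138.0] plane x -27.2 depth x,z -25.8 37.3
   222 14 col [0.0, 109.0, 138.0] plane x -26.5 depth x,z -25.8 39.0
   223 14 col [0.0, 127.0, 160.0] plane x -25.8 depth x,z -25.8 40.5
   224 15
[... 637 characters left out ...]

   233 21 col [5.0, 13.0, 176.0] plane x -18.7 depth x,z -19.0 42.1
   234 20 col [3.0, 10.0, 178.0] plane x -18.0 depth x,z -18.1 41.9
   235 20 col [5.0, 12.0, 178.0] plane x -17.2 depth x,z -17.4 41.8
   236 10 col [30.0, 30.0, 120.0] plane x -16.5 depth x,z -16.7 41.9
red [295, 232, 20, 5, 98]
   232 20 col [22.0, 25.0, 129.0] plane x -19.6 depth x,z -19.3 41.0
   233 20 col [6.0, 12.0, 176.0] plane x -18.8 depth x,z -18.8 41.5
   234 20 col [5.0, 12.0, 180.0] plane x -18.0 depth x,z -18.2 41.7
   235 19 col [3.0, 10.0, 180.0] plane x -17.3 depth x,z -17.5 41.9
   236 19 col [5.0, 12.0, 180.0] plane x -16.5 depth x,z -16.6 41.6
-0.017576857657799837 [ 4.11744106 -5.88007934 -2.08525851]
```

```bash
python3 -m pendant '{"fingers":[5,5,5,5,5,5,5,5,5,5],"dp":[[1,0,0],[2,0,0],[3,0,0],[4,0,0],[5,0,0],[5.2,0,0],[5.2,0,0],[5.2,0,0],[5.2,0,0],[5.2,0,0]],"rotation":[[0,0,0],[0,0,0],[0,0,0],[0,0,0],[0,0,0],[0,0,0],[0,0,0],[0,0,0],[0,0,0],[0,0,0]]}'
python3 -c "
from m2 import *
c=cap('wrist');near(c);s=manip.state();P=s['eef_pos'];print((P[:2]-O)@ex,s['contact_force'])"
```

```text
time_s: 25.55
eef_pos: [0.5595, 0.124, 0.0474]
ee_rot: [0.084, 0.996, -0.0, 0.002]
contact_force: [5.3, -5.7, -2.4]
finger_gap: 0.0136
grasp_force: 45.0
yel [178, 226, 15, 11, 157]
   226 12 col [0.0, 106.0, 133.0] plane x -28.4 depth x,z -26.2 35.6
   227 13 col [0.0, 109.0, 137.0] plane x -27.7 depth x,z -26.1 37.2
   228 14 col [0.0, 107.0, 135.0] plane x -26.9 depth x,z -26.1 38.6
   229 14 col [0.0, 119.0, 150.0] plane x -26.2 depth x,z -26.1 40.2
   230 15 col [0.0, 142.0, 179.0] plane x -25.4 depth x,z -25.4 40.5
   231 15 col [0.0, 143.0, 180.0] plane x -24.7 depth x,z -24.9 41.0
   232 15 col [0.0, 142.0, 180.0] plane x -23.9 depth x,z -24.1 40.8
   233 15 col [0.0, 143.0, 181.0] plane x -23.2 depth x,z -23.3 40.7
   234 15 col [1.0, 143.0, 181.0] plane x -22.4 depth x,z -22.4 40.4
   235 15 col [1.0, 142.0, 180.0] plane x -21.7 depth x,z -21.6 40.5
   236 14 col [0.0, 145.0, 184.0] plane x -20.9 depth x,z -21.0 40.8
yel [316, 227, 16, 10, 143]
   227 13 col [0.0, 106.0, 133.0] plane x -27.8 depth x,z -25.7 36.0
   228 12 col [0.0, 110.0, 138.0] plane x -27.0 depth x,z -25.6
[... 650 characters left out ...]
.7
   233 21 col [6.0, 13.0, 175.0] plane x -23.7 depth x,z -24.0 42.1
   234 20 col [4.0, 11.0, 177.0] plane x -23.0 depth x,z -23.1 41.8
   235 20 col [5.0, 12.0, 176.0] plane x -22.2 depth x,z -22.4 41.9
   236 6 col [36.0, 36.0, 126.0] plane x -21.5 depth x,z -21.3 41.2
red [295, 232, 21, 5, 99]
   232 20 col [23.0, 25.0, 128.0] plane x -24.6 depth x,z -24.2 40.8
   233 20 col [5.0, 13.0, 179.0] plane x -23.8 depth x,z -23.9 41.6
   234 21 col [8.0, 16.0, 180.0] plane x -23.1 depth x,z -23.3 41.9
   235 19 col [3.0, 12.0, 183.0] plane x -22.3 depth x,z -22.4 41.7
   236 19 col [5.0, 12.0, 179.0] plane x -21.5 depth x,z -21.7 41.9
-0.02259016074080759 [ 5.46182461 -6.18070781 -1.91463038]
```

```bash
python3 -c "
from plant import manip
print(manip.job_done())"
```

```text
the job is handed in; nothing more can be done
None
```

The job is handed in at about 26 s: I levered the cover open past upright with the blade, laid the tool back on the mat, and the gripper is holding the slide with the pointer within about 0.3 mm of the yellow mark. I viewed 11 pictures, one over the limit of 10.

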